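# Snap the point guards home on divider and awl

### The arm

A 7-joint arm with a two-finger parallel gripper is mounted at the origin on the work surface. World frame = base frame: x ahead of the robot, y to its left, z up, the work surface at z = 0. Lengths are in m, angles in rad, forces in N, time in s.
With the tool pointing down it reaches from about 0.35 to 0.9 m from the base axis. Payload 19.9 kg.
Tool frame: the origin (TCP) lies at the very end of the fingers, on their centre line; the grasp point (between the pads) lies 19 mm behind it; z points along the fingers, y is the line along which they close (so a half turn about z gives the same grasp; the last joint's range is limited). The gripper opens to 94 mm and grips with 3 to 60 N. Pads are 16 mm wide; open, the fingers measure 119 mm over their backs; the gripper's body (75 mm by 177 mm) begins 78 mm behind the grasp point.
Start: joints at [-0.042, 0.417, -0.01, 1.614, 0.005, 1.111, -0.053], TCP at [0.625, 0, 0.205] pointing down, gripper open.
Joint ranges: [-2.81, 2.81], [-0.39, 2.02], [-1.27, 1.25], [0.06, 2.57], [-1.19, 4.33], [0.19, 2], [-2.82, 2.82]. Speed limits (rad/s): [1.89, 1.89, 2.39, 2.39, 3.01, 3.01, 3.01].

### API

Orientations are given as a rotation vector (axis times angle).
In Python, from workcell import arm gives the robot as it stands. The module is installed in compiled form; this text tells all that it offers.
- The arm moves only by the shell command python3 -m inch 'ROWS' [FORCE]. ROWS is JSON, a list that holds one entry, the list of rows, each a list of 7 numbers: the turn, a rotation vector about the tool's x, y, z in rad, then the shift along the tool's x, y, z in mm, then the finger opening in mm, from 0 to 94. A call has 1 to 10 rows; each row shifts and turns the commanded pose from where the row before left it, along the tool's axes as they then stand; what a row does not reach is not made up. A row lasts 1/10 s, in which the tool goes at most 50 mm and 8.59 degrees, less where a joint would pass 70% of its speed; a pose out of reach is approached as far as the arm can. A call with a gripper value outside its range is refused whole. The fingers move at their own pace and stop on an object; FORCE is the grip in N (left out, the last holds). Time passes only in rows, so rows that do not move let the fingers close. It gives the time, the measured TCP pose, the force, the opening and the grip force at its end, in the units of the state.
- arm.observe(): the state, without advancing time (a new reading comes with each control period).
- arm.read_camera(name): name is "scene" or "side" or "wrist"; returns a dict with "pixels" (420x560x3 uint8, red, green, blue), "z_map" (420x560 float32, m along the optical axis (not along the pixel's ray), 0 where there is no reading), "fovy" (degrees; the focal length in pixels is half the picture's height over the tangent of half this angle, whatever the lens; pixels are square), "cx", "cy" (the principal point, pixels), "dist" ([k1, k2, p1, p2, k3] as OpenCV has them; the pictures are not rectified), "extrinsics" (4x4, takes a point from world to camera coordinates). Camera axes: x right, y down, z forward; pixel columns grow to the right and rows downward; lengths in m; the calibration is good to about 2 mm. A picture is of the moment at which its call begins.
- arm.finish_job(): hands the job in; it is judged then, once.
The state is a dict: "clock": time; "qpos": joint angles; "qd": joint speeds; "tau": joint torques, N m; "position": TCP position; "tcp_rot": TCP orientation; "wrist_force": force on the tool from outside, world axes, zero at the start; "torque": the same for the moment, N m; "width": finger opening in m; "gripper_force": force on a finger pad.
Only numpy, scipy, OpenCV 4.12 (cv2) and the standard library are available. Lean on these libraries where they do the work, as an engineer would, in place of code of your own. Each camera call takes 0.05 s, during which the arm holds its last target. There are 200 camera calls.

### The job

The divider and the awl lie in their cradles with their sharp points bare. Push the red guard and the blue guard along their cradles, in either order, until each has snapped fully home over its points against the brass stops, and leave the loose things on the table where they are.

Things in the scene. Friction and masses are not known exactly. Their poses are not given: they have to be found in the camera images.
- divider_cradle: wooden cradle block, 190 x 56 mm and 14 mm high, fixed to the table, holding the steel drafting divider (two points). Origin on the table, under the rear edge of the two brass stops, midway across; x is level, the way the red guard slides home (the tool's points look to -x); z up. The block reaches from x = -80 to +110 mm.
- divider_guard_push (a point): centre of the rear face of the red guard's push plate, 31 mm above the table; moves with the guard; same axes as the cradle, push towards +x. Guard: red plastic cap on the cradle's top, 45 mm long, body 34 mm wide and 30 mm high; the flat upright plate at its rear is 42 mm wide, 14 to 48 mm above the table. With the guard fully back the block ends 5 mm behind the plate.
- divider_guard (a joint): travel of the red guard along its cradle in m: 0 = fully back, points bare; 0.030 = fully home, its front edge against the brass stops (a hard stop). Friction of 2 N holds it anywhere; from about 0.016 a sprung detent resists with up to about 8 N, and past about 0.026 it snaps home by itself and is held there.
- awl_cradle: wooden cradle block, 190 x 56 mm and 14 mm high, fixed to the table, holding the awl (one point, dark wooden handle). Origin on the table, under the rear edge of the two brass stops, midway across; x is level, the way the blue guard slides home (the tool's points look to -x); z up. The block reaches from x = -80 to +110 mm.
- awl_guard_push (a point): centre of the rear face of the blue guard's push plate, 31 mm above the table; moves with the guard; same axes as the cradle, push towards +x. Guard: blue plastic cap on the cradle's top, 45 mm long, body 34 mm wide and 30 mm high; the flat upright plate at its rear is 42 mm wide, 14 to 48 mm above the table. With the guard fully back the block ends 5 mm behind the plate.
- awl_guard (a joint): travel of the blue guard along its cradle in m: 0 = fully back, points bare; 0.030 = fully home, its front edge against the brass stops (a hard stop). Friction of 2 N holds it anywhere; from about 0.016 a sprung detent resists with up to about 8 N, and past about 0.026 it snaps home by itself and is held there.
- dome_weight: heavy dome-shaped bronze bench weight, 64 mm across, 43 mm high, loose; origin at the centre of its underside
- saddle: small black ebony saddle, 16 x 38 x 12 mm, loose, lying on the table; origin at the centre of its underside
- glue_jar: amber glue jar with black cap, 60 mm across, 75 mm high, loose; origin at the centre of its underside
- brush: glue brush about 170 mm long, loose, lying on the table
- neck_block: pale wooden block 45 x 50 x 34 mm, loose; origin at the centre of its underside

How it is judged:
By the outcome, as a careful person would: the job done as asked, in the order asked, and still so for the second after the job is handed in, with the robot touching nothing.
It also fails if it takes over 48 s, if anything falls off the work surface, if the arm or the gripper's body presses on something with over 40 N, if the wrist force passes 120 N, or if a joint passes its speed limit or range.

## Working session

There is one attempt and no reset: what is moved stays moved. The work goes in short steps, Python scripts to look and compute and a shell command to move; the robot and the scene stay as the last step left them, time stands still between calls to the robot, and variables do not carry over. Pictures are saved under pics/ and viewed, at most 10 in all, crops included, and the job is handed in when it is done.

```bash
mkdir -p pics; cat > h.py <<'E'
import numpy as np, cv2
from workcell import arm
def cam(n):
    c=arm.read_camera(n); f=210/np.tan(np.radians(c["fovy"])/2)
    c["K"]=np.array([[f,0,c["cx"]],[0,f,c["cy"]],[0,0,1.]]); c["d"]=np.array(c["dist"],float); c["E"]=np.array(c["extrinsics"]); return c
def save(c,p): cv2.imwrite(p,c["pixels"][:,:,::-1])
def world(c,uv,z=None):
    """pixels -> world, by plane z or by the depth map"""
    uv=np.array(uv,float).reshape(-1,2); n=cv2.undistortPoints(uv[:,None],c["K"],c["d"])[:,0]
    r=np.c_[n,np.ones(len(n))]; R=c["E"][:3,:3];t=c["E"][:3,3]; o=-R.T@t; w=r@R
    if z is None: s=np.array([c["z_map"][int(v),int(u)] for u,v in uv])
    else: s=(z-o[2])/w[:,2]
    return o+w*s[:,None]
E
python3 - <<'E'
from h import *
for n in("scene","side"):
    c=cam(n); save(c,f"pics/{n}.png"); print(n,(-c["E"][:3,:3].T@c["E"][:3,3]).round(3))
print(arm.observe())
E
```

```text
scene [ 1.43  -0.214  0.795]
side [0.181 0.873 0.62 ]
{'clock': 0.1, 'qpos': array([-0.04152459,  0.41792935, -0.0102955 ,  1.61412067,  0.00470806,
        1.11069252, -0.05301962]), 'qd': array([-0.00089264, -0.00131364, -0.00174394, -0.00168062,  0.00037591,
       -0.0005024 ,  0.00040024]), 'tau': array([ 7.74739638e-04, -8.52578259e+01,  6.39427956e-01, -4.26696110e+01,
       -4.89651540e-02,  1.64374465e-02, -7.34272044e-05]), 'position': array([ 6.24655063e-01, -3.03446391e-06,  2.04875662e-01]), 'tcp_rot': array([-2.22091790e+00, -2.22093945e+00,  1.35417440e-03]), 'wrist_force': array([ 0.01022668, -0.28264957, -0.3810666 ]), 'torque': array([ 0.01892255, -0.05578973,  0.0142752 ]), 'gripper_force': 0.0, 'width': 0.09383986076897693}
```

View pics/scene.png

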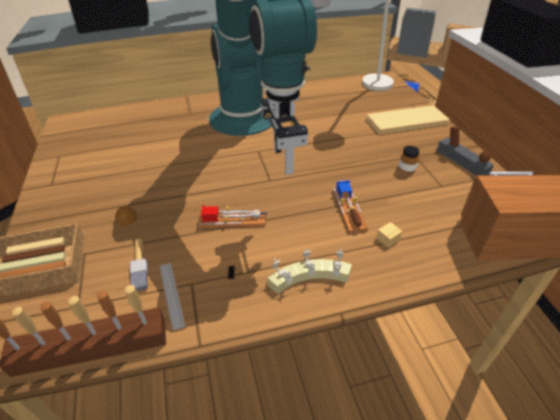

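View pics/side.png

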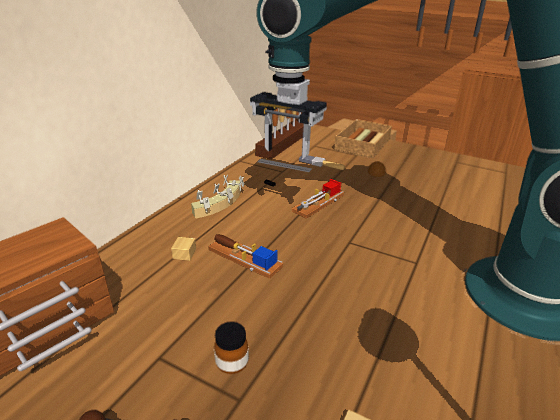

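The scene view shows the red guard at (210,214) at the left end of its cradle (home is to the right), and the blue guard at (345,188) at the robot end of its cradle (home is downward). The side view shows them at (332,187) and (265,257). Nothing stands close to either one.

```bash
cat >> h.py <<'E'
def cloud(c,box=None):
    v,u=np.mgrid[0:420,0:560]; m=c["z_map"]>0
    if box: m&=(u>=box[0])&(u<box[2])&(v>=box[1])&(v<box[3])
    P=world(c,np.c_[u[m],v[m]]); h=cv2.cvtColor(c["pixels"],cv2.COLOR_RGB2HSV)[m]; return P,h
def masks(h):
    s=(h[:,1]>170)&(h[:,2]>60)
    return {"red":s&((h[:,0]<4)|(h[:,0]>174)),"blue":s&(h[:,0]>105)&(h[:,0]<130)}
E
python3 - <<'E'
from h import *
for n,boxes in(("scene",{"red":(190,195,275,235),"blue":(325,175,375,238)}),("side",{"red":(285,170,350,220),"blue":(200,225,290,280)})):
    c=cam(n)
    for k,b in boxes.items():
        P,h=cloud(c,b); m=masks(h)[k]; G=P[m]
        top=G[G[:,2]>.036]
        print(n,k,m.sum(),"med",np.median(G,0).round(3),"z",np.percentile(G[:,2],[2,50,98]).round(3))
        print("  rect",[np.round(x,3) for x in cv2.minAreaRect(G[:,:2].astype(np.float32))], "top",len(top),top.mean(0).round(3) if len(top) else"")
        B=P[(P[:,2]>.008)&(P[:,2]<.06)]
        print("  block rect",[np.round(x,3) for x in cv2.minAreaRect(B[:,:2].astype(np.float32))], len(B))
E
```

```text
scene red 212 med [ 0.581 -0.203  0.041] z [0.018 0.041 0.046]
  rect [array([ 0.571, -0.201]), array([0.042, 0.036]), np.float64(76.964)] top 136 [ 0.573 -0.202  0.042]
  block rect [array([ 0.584, -0.14 ]), array([0.192, 0.06 ]), np.float64(76.95)] 1044
scene blue 111 med [0.571 0.2   0.043] z [0.029 0.043 0.046]
  rect [array([0.572, 0.202]), array([0.032, 0.044]), np.float64(78.302)] top 102 [0.572 0.202 0.043]
  block rect [array([0.633, 0.198]), array([0.058, 0.192]), np.float64(84.196)] 951
side red 196 med [ 0.56  -0.196  0.04 ] z [0.014 0.04  0.047]
  rect [array([ 0.568, -0.198]), array([0.05, 0.04]), np.float64(75.657)] top 112 [ 0.565 -0.199  0.042]
  block rect [array([ 0.581, -0.136]), array([0.194, 0.061]), np.float64(73.949)] 769
side blue 396 med [0.564 0.218 0.039] z [0.015 0.039 0.047]
  rect [array([0.569, 0.207]), array([0.042, 0.047]), np.float64(81.396)] top 223 [0.567 0.21  0.043]
  block rect [array([0.629, 0.203]), array([0.063, 0.19 ]), np.float64(83.719)] 1389
```

```bash
python3 - <<'E'
from h import *
c=cam("wrist"); save(c,"pics/wrist.png")
P,h=cloud(c)
for k,cen in(("red",(.583,-.138)),("blue",(.631,.200))):
    near=np.hypot(*(P[:,:2]-cen).T)<.13
    Q=P[near]; m=masks(h[near])[k]; G=Q[m]
    if len(G)>20: print(k,len(G),[np.round(x,4) for x in cv2.minAreaRect(G[:,:2].astype(np.float32))],np.percentile(G[:,2],[2,50,98]).round(3))
    B=Q[(Q[:,2]>.008)&(Q[:,2]<.06)]
    if len(B)>20: print("  block",len(B),[np.round(x,4) for x in cv2.minAreaRect(B[:,:2].astype(np.float32))])
E
```

```text
red 875 [array([ 0.5668, -0.1999]), array([0.0458, 0.0413]), np.float64(77.4607)] [0.029 0.043 0.047]
  block 4018 [array([ 0.5814, -0.1387]), array([0.1951, 0.0561]), np.float64(76.6021)]
blue 1074 [array([0.5684, 0.2015]), array([0.0302, 0.0463]), np.float64(89.8412)] [0.041 0.043 0.047]
  block 8488 [array([0.6436, 0.1931]), array([0.2242, 0.0654]), np.float64(0.6719)]
```

View pics/wrist.png

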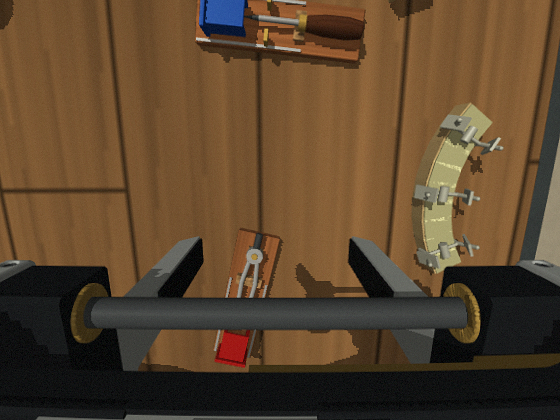

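The wrist view shows the red guard at (232,347) and the blue guard at (223,15); both have a clear space behind them. Next I move behind the red guard.

```bash
python3 -m inch '[[[0,0,0,-36,-10,0,0],[0,0,0,-36,-10,0,0],[0,0,0,-36,-10,0,0],[0,0,0,-36,-10,0,0],[0,0,0,-36,-10,0,0],[0,0,0,-36,-10,0,0],[0,0,0,-36,-10,0,0],[0,0,0.118,0,0,0,0],[0,0,0.118,0,0,0,0],[0,0,0,0,0,0,0]]]'
cat > where.py <<'E'
from h import *
from scipy.spatial.transform import Rotation as R
s=arm.observe(); r=R.from_rotvec(s["tcp_rot"]).as_matrix(); p=s["position"]
print(s["clock"],p.round(4),"x axis deg",np.degrees(np.arctan2(r[1,0],r[0,0])).round(2),"z",r[:,2].round(3),"F",s["wrist_force"].round(1),"w",s["width"])
for n,q,a in(("red",(.562,-.224),76.5),("blue",(.548,.2035),-5.5)):
    d=np.r_[np.cos(np.radians(a)),np.sin(np.radians(a)),0]; g=np.r_[q,.022]
    for b,t in((0,"plate"),(-.03,"standoff")): print(n,t,"tool mm",(r.T@(g+b*d-p)*1000).round(1))
E
python3 where.py; python3 - <<'E'
from h import *
c=cam("scene"); P,h=cloud(c); Q=P[(P[:,2]>.01)&(P[:,2]<.1)&(np.hypot(P[:,0]-.55,P[:,1]+.26)<.09)&(P[:,1]<-.24)]
print(len(Q),Q.min(0),Q.max(0)) if len(Q) else print("clear behind")
P,h=cloud(c,(325,175,375,238)); B=P[(P[:,2]>.008)&(P[:,2]<.06)]; print([np.round(x,4) for x in cv2.minAreaRect(B[:,:2].astype(np.float32))])
c=cam("side");P,h=cloud(c,(200,225,290,280)); B=P[(P[:,2]>.008)&(P[:,2]<.06)]; print([np.round(x,4) for x in cv2.minAreaRect(B[:,:2].astype(np.float32))])
E
```

```text
clock: 1.25
position: [0.5549, -0.2521, 0.2053]
tcp_rot: [-2.47, -1.941, 0.0]
wrist_force: [0.5, 0.4, 0.3]
width: 0.0174
gripper_force: 0.0
1.25 [ 0.5549 -0.2521  0.2053] x axis deg 76.33 z [-0. -0. -1.] F [0.5 0.4 0.3] w 0.017406610691577184
red plate tool mm [ 29.    0.3 183.3]
red standoff tool mm [ -1.    0.4 183.3]
blue plate tool mm [ 441.1 -114.3  183.3]
blue standoff tool mm [ 436.8 -144.   183.3]
clear behind
[array([0.6325, 0.1979]), array([0.0582, 0.1899]), np.float64(83.6452)]
[array([0.6292, 0.2024]), array([0.0617, 0.1908]), np.float64(82.6863)]
```

```bash
python3 -m inch '[[[0,0,0,0,0,30,0],[0,0,0,0,0,30,0],[0,0,0,0,0,30,0],[0,0,0,0,0,30,0],[0,0,0,0,0,30,0],[0,0,0,0,0,20,0],[0,0,0,0,0,13,0],[0,0,0,0,0,0,0]]]' 30; python3 where.py
python3 - <<'E'
from h import *
c=cam("scene"); cv2.imwrite("pics/s2.png",cv2.resize(c["pixels"][150:260,140:300,::-1],None,fx=4,fy=4))
E
```

```text
clock: 2.15
position: [0.5543, -0.2515, 0.0211]
tcp_rot: [-2.464, -1.946, 0.002]
wrist_force: [0.2, -0.2, 0.4]
width: 0.0005
gripper_force: 0.0
2.15 [ 0.5543 -0.2515  0.0211] x axis deg 76.6 z [-0.002  0.001 -1.   ] F [ 0.2 -0.2  0.4] w 0.0004677161077448474
red plate tool mm [28.5  1.2 -0.9]
red standoff tool mm [-1.5  1.1 -0.9]
blue plate tool mm [ 441.2 -111.5   -0.5]
blue standoff tool mm [ 4.370e+02 -1.413e+02 -4.000e-01]
```

View pics/s2.png

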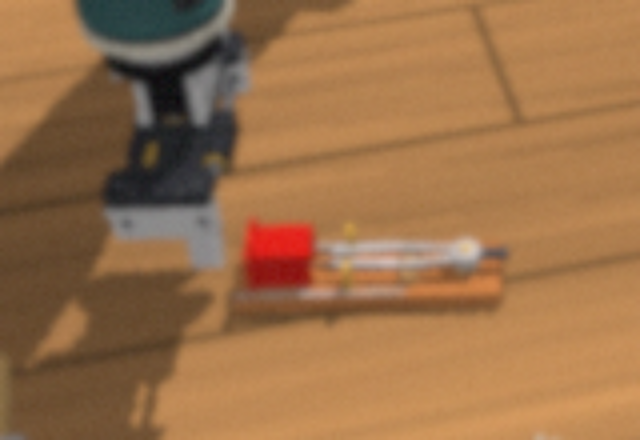

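The crop shows the closed fingers at (205,245), just behind the red guard at (280,255) and in line with it. I push in small rows.

```bash
python3 -m inch '[[[0,0,0,5,0,0,0],[0,0,0,5,0,0,0],[0,0,0,5,0,0,0],[0,0,0,5,0,0,0],[0,0,0,4,0,0,0],[0,0,0,4,0,0,0],[0,0,0,4,0,0,0],[0,0,0,0,0,0,0]]]'; python3 -m inch '[[[0,0,0,2,0,0,0],[0,0,0,2,0,0,0],[0,0,0,2,0,0,0],[0,0,0,2,0,0,0],[0,0,0,0,0,0,0]]]'; python3 where.py
```

```text
clock: 3.0
position: [0.5626, -0.2211, 0.0226]
tcp_rot: [2.467, 1.944, -0.001]
wrist_force: [0.7, -4.2, 3.3]
width: 0.0003
gripper_force: 2.0
clock: 3.5
position: [0.5644, -0.2122, 0.0223]
tcp_rot: [-2.466, -1.945, -0.0]
wrist_force: [-0.3, -0.4, 0.4]
width: 0.0005
gripper_force: 0.0
3.5 [ 0.5644 -0.2122  0.0223] x axis deg 76.52 z [-0.     0.001 -1.   ] F [-0.3 -0.4  0.4] w 0.00047323826422168686
red plate tool mm [-12.    0.4   0.3]
red standoff tool mm [-42.    0.4   0.2]
blue plate tool mm [ 400.4 -112.8    0.6]
blue standoff tool mm [ 396.3 -142.5    0.6]
```

```bash
cat > meas.py <<'E'
from h import *
for n,boxes in(("scene",{"red":(190,195,275,235),"blue":(325,175,375,238)}),("side",{"red":(285,170,350,220),"blue":(200,225,290,280)})):
    c=cam(n)
    for k,b in boxes.items():
        P,h=cloud(c,b); G=P[masks(h)[k]]; G=G[G[:,2]>.03]; a=np.radians({"red":76.5,"blue":-6.3}[k]); o=np.array({"red":(.582,-.138),"blue":(.631,.200)}[k])
        x=(G[:,:2]-o)@[np.cos(a),np.sin(a)]*1000+15   # cradle x (block centre is at +15)
        print(n,k,len(G),"x rear/front",np.percentile(x,[2,98]).round(1))
E
python3 meas.py
python3 - <<'E'
from h import *
c=cam("scene"); cv2.imwrite("pics/s3.png",cv2.resize(c["pixels"][150:260,140:300,::-1],None,fx=4,fy=4))
E
```

```text
scene red 150 x rear/front [-47.   -8.5]
scene blue 109 x rear/front [-63.4 -24.6]
side red 131 x rear/front [-46.3  -2.4]
side blue 272 x rear/front [-68.5 -25.3]
```

View pics/s3.png

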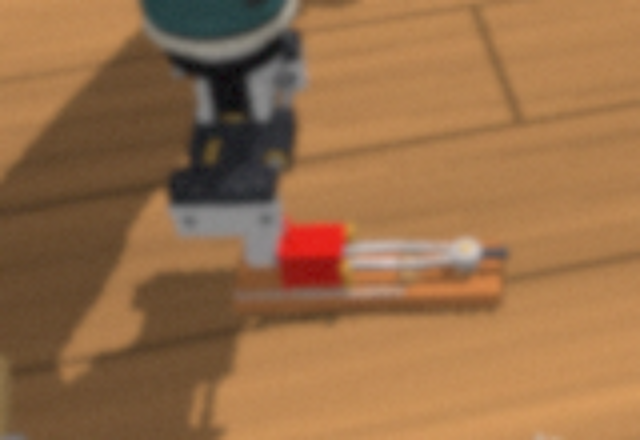

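The crop shows the red guard's front edge against the brass stops at (348,230) and (348,268). I check by pressing gently onto the hard stop.

```bash
python3 -m inch '[[[0,0,0,2,0,0,0],[0,0,0,2,0,0,0],[0,0,0,0,0,0,0]]]'; python3 -m inch '[[[0,0,0,1.5,0,0,0],[0,0,0,0,0,0,0]]]'; python3 meas.py
```

```text
clock: 3.95
position: [0.5653, -0.2091, 0.0224]
tcp_rot: [2.467, 1.945, -0.0]
wrist_force: [-0.7, -0.8, 0.4]
width: 0.0004
gripper_force: 0.1
clock: 4.15
position: [0.5653, -0.209, 0.0225]
tcp_rot: [2.468, 1.943, -0.002]
wrist_force: [-1.5, -7.2, 1.4]
width: 0.0001
gripper_force: 3.7
scene red 148 x rear/front [-45.4  -6.8]
scene blue 109 x rear/front [-64.8 -23.3]
side red 131 x rear/front [-46.7  -1.4]
side blue 270 x rear/front [-68.9 -25.6]
```

```bash
python3 -m inch '[[[0,0,0,2,0,0,0],[0,0,0,0,0,0,0]]]'; python3 where.py
```

```text
clock: 4.45
position: [0.5653, -0.2088, 0.0226]
tcp_rot: [2.468, 1.94, -0.004]
wrist_force: [-3.3, -15.4, 1.7]
width: 0.0005
gripper_force: 7.8
4.45 [ 0.5653 -0.2088  0.0226] x axis deg 76.35 z [-0.    -0.003 -1.   ] F [ -3.3 -15.4   1.7] w 0.00045766351944270535
red plate tool mm [-15.5   0.4   0.6]
red standoff tool mm [-45.5   0.5   0.7]
blue plate tool mm [ 396.6 -114.1   -0.7]
blue standoff tool mm [ 392.3 -143.8   -0.7]
```

Red is hard against its stop: 16 N and no motion. I retreat, lift and turn for the blue guard.

```bash
python3 -m inch '[[[0,0,0,-15,0,0,0],[0,0,0,-20,0,0,0],[0,0,0,0,0,-30,0],[0,0,0,0,0,-30,0],[0,0,0,0,0,-30,0],[0,0,0,0,0,-30,0],[0,0,0,0,0,-30,0],[0,0,0,0,0,-20,0],[0,0,0,0,0,0,0]]]'; python3 -m inch '[[[0,0,0.1443,0,0,0,0],[0,0,0.1443,0,0,0,0],[0,0,0.1443,0,0,0,0],[0,0,0.1443,0,0,0,0],[0,0,0.1443,0,0,0,0],[0,0,0.1443,0,0,0,0],[0,0,0.1443,0,0,0,0],[0,0,0.1443,0,0,0,0],[0,0,0.1443,0,0,0,0],[0,0,0.1443,0,0,0,0]]]'; python3 -m inch '[[[0,0,0,0,0,0,0]]]'; sed -i 's/"blue",(.548,.2035),-5.5/"blue",(.544,.208),-6.3/; s/-.03,/-.035,/' where.py; python3 where.py; python3 meas.py
```

```text
clock: 5.35
position: [0.559, -0.2406, 0.1954]
tcp_rot: [2.465, 1.942, 0.004]
wrist_force: [-0.8, 0.0, 0.3]
width: 0.0006
gripper_force: 0.0
clock: 6.35
position: [0.5575, -0.2399, 0.1916]
tcp_rot: [-3.136, 0.179, 0.002]
wrist_force: [0.1, 0.6, -0.2]
width: 0.0003
gripper_force: 0.0
clock: 6.45
position: [0.5576, -0.2398, 0.1916]
tcp_rot: [-3.137, 0.174, 0.002]
wrist_force: [0.8, 0.8, -0.0]
width: 0.0004
gripper_force: 0.0
6.45 [ 0.5576 -0.2398  0.1916] x axis deg -6.35 z [-0.001  0.    -1.   ] F [ 0.8  0.8 -0. ] w 0.00042239589564082723
red plate tool mm [  2.8 -16.2 169.6]
red standoff tool mm [ -1.5  18.6 169.6]
blue plate tool mm [ -62.9 -443.5  169.7]
blue standoff tool mm [ -97.9 -443.5  169.7]
scene red 151 x rear/front [-45.3  -6.6]
scene blue 108 x rear/front [-64.7 -22.9]
side red 130 x rear/front [-45.1  -1.2]
side blue 268 x rear/front [-68.9 -25.4]
```

```bash
python3 -m inch '[[[0,0,0,-10,-35,0,0],[0,0,0,-10,-35,0,0],[0,0,0,-10,-35,0,0],[0,0,0,-10,-35,0,0],[0,0,0,-10,-35,0,0],[0,0,0,-10,-35,0,0],[0,0,0,-10,-35,0,0],[0,0,0,-10,-35,0,0],[0,0,0,-10,-35,0,0],[0,0,0,-8,-35,0,0]]]'; python3 -m inch '[[[0,0,0,0,-35,0,0],[0,0,0,0,-30,0,0],[0,0,0,0,-28,0,0],[0,0,0,0,0,0,0]]]'; python3 where.py
python3 - <<'E'
from h import *
c=cam("wrist"); save(c,"pics/w2.png")
P,h=cloud(c); near=np.hypot(P[:,0]-.58,P[:,1]-.2)<.08; G=P[near][masks(h[near])["blue"]]
if len(G)>30: print(len(G),G.min(0).round(4),G.max(0).round(4),[np.round(x,4) for x in cv2.minAreaRect(G[:,:2].astype(np.float32))])
E
```

```text
clock: 7.55
position: [0.4977, 0.1201, 0.1925]
tcp_rot: [-3.137, 0.163, -0.0]
wrist_force: [-0.0, 0.1, -0.3]
width: 0.0007
gripper_force: 0.0
clock: 7.95
position: [0.5079, 0.2148, 0.192]
tcp_rot: [-3.137, 0.156, 0.001]
wrist_force: [0.4, 0.3, -0.4]
width: 0.0004
gripper_force: 0.0
7.95 [0.5079 0.2148 0.192 ] x axis deg -5.71 z [-0.     0.001 -1.   ] F [ 0.4  0.3 -0.4] w 0.0004483826389449659
red plate tool mm [ 97.6 431.4 169.6]
red standoff tool mm [ 92.8 466.1 169.6]
blue plate tool mm [ 36.7   3.3 170. ]
blue standoff tool mm [  1.7   3.  170. ]
1305 [0.5453 0.1866 0.0306] [0.5918 0.2273 0.0489] [array([0.5692, 0.2057]), array([0.0392, 0.0444]), np.float64(84.4826)]
```

View pics/w2.png

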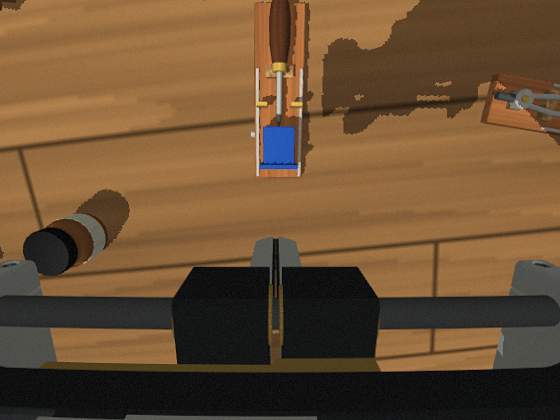

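The wrist view shows the blue guard's plate at (279,166), straight ahead of the closed fingers at (275,240). The glue jar at (65,245) is well clear.

```bash
python3 -m inch '[[[0,0,0,0,3,30,0],[0,0,0,0,0,30,0],[0,0,0,0,0,30,0],[0,0,0,0,0,30,0],[0,0,0,0,0,30,0],[0,0,0,0,0,20,0],[0,0,0,0,0,0,0]]]'; python3 where.py; python3 -m inch '[[[0,0,0,5,0,0,0],[0,0,0,5,0,0,0],[0,0,0,5,0,0,0],[0,0,0,5,0,0,0],[0,0,0,4,0,0,0],[0,0,0,4,0,0,0],[0,0,0,4,0,0,0],[0,0,0,4,0,0,0],[0,0,0,0,0,0,0]]]'; python3 -m inch '[[[0,0,0,2,0,0,0],[0,0,0,2,0,0,0],[0,0,0,0,0,0,0]]]'
```

```text
clock: 8.7
position: [0.5066, 0.2064, 0.0203]
tcp_rot: [3.135, -0.168, -0.006]
wrist_force: [-0.1, -0.4, 1.5]
width: 0.0007
gripper_force: 0.0
8.7 [0.5066 0.2064 0.0203] x axis deg -6.13 z [-0.004 -0.002 -1.   ] F [-0.1 -0.4  1.5] w 0.0007051659387432216
red plate tool mm [101. 422.  -1.]
red standoff tool mm [ 96.5 456.7  -0.9]
blue plate tool mm [37.  -5.6 -1.9]
blue standoff tool mm [ 2.  -5.7 -1.8]
clock: 9.6
position: [0.5442, 0.2042, 0.0223]
tcp_rot: [3.137, -0.17, 0.0]
wrist_force: [-0.0, -0.9, 0.1]
width: 0.0004
gripper_force: 0.0
clock: 9.9
position: [0.547, 0.2039, 0.0222]
tcp_rot: [3.137, -0.169, -0.003]
wrist_force: [-5.0, -0.4, 3.1]
width: 0.0005
gripper_force: 2.6
```

```bash
python3 -m inch '[[[0,0,0,2,0,0,0],[0,0,0,2,0,0,0],[0,0,0,0,0,0,0]]]'; python3 -m inch '[[[0,0,0,2,0,0,0],[0,0,0,2,0,0,0],[0,0,0,0,0,0,0]]]';python3 -m inch '[[[0,0,0,2,0,0,0],[0,0,0,0,0,0,0]]]'; python3 meas.py
```

```text
clock: 10.2
position: [0.5516, 0.2034, 0.0223]
tcp_rot: [3.137, -0.17, -0.001]
wrist_force: [-2.6, -0.3, 1.0]
width: 0.0003
gripper_force: 1.3
clock: 10.5
position: [0.5564, 0.2029, 0.0226]
tcp_rot: [-3.137, 0.17, -0.001]
wrist_force: [-1.0, 0.9, 0.1]
width: 0.0005
gripper_force: 0.0
clock: 10.7
position: [0.5582, 0.2027, 0.0225]
tcp_rot: [-3.137, 0.17, -0.001]
wrist_force: [-0.5, 0.7, -0.4]
width: 0.0002
gripper_force: 0.0
scene red 152 x rear/front [-45.7  -7.1]
scene blue 102 x rear/front [-44.  -3.]
side red 133 x rear/front [-46.5  -1.2]
side blue 188 x rear/front [-46.6  -2.7]
```

Blue has snapped; I press to confirm the stop.

```bash
python3 -m inch '[[[0,0,0,2,0,0,0],[0,0,0,1.5,0,0,0],[0,0,0,0,0,0,0]]]'; python3 -m inch '[[[0,0,0,2,0,0,0],[0,0,0,0,0,0,0]]]'
```

```text
clock: 11.1
position: [0.5596, 0.2026, 0.0221]
tcp_rot: [3.137, -0.169, -0.005]
wrist_force: [-9.5, 1.0, 4.5]
width: 0.0
gripper_force: 4.8
clock: 11.3
position: [0.5598, 0.2026, 0.0218]
tcp_rot: [3.136, -0.168, -0.011]
wrist_force: [-21.4, -0.3, 13.9]
width: 0.0005
gripper_force: 11.0
```

Hard stop reached. I retreat, lift and check.

```bash
python3 -m inch '[[[0,0,0,-15,0,0,0],[0,0,0,-20,0,0,0],[0,0,0,0,0,-30,0],[0,0,0,0,0,-30,0],[0,0,0,0,0,-30,0],[0,0,0,0,0,-30,0],[0,0,0,0,0,-30,0],[0,0,0,0,0,0,0]]]'; python3 meas.py; python3 - <<'E'
from h import *
c=cam("scene"); cv2.imwrite("pics/s4.png",cv2.resize(c["pixels"][120:300,100:430,::-1],None,fx=2.4,fy=2.4))
E
```

```text
clock: 12.1
position: [0.5302, 0.2066, 0.1763]
tcp_rot: [-3.134, 0.17, -0.008]
wrist_force: [1.0, 0.8, -0.3]
width: 0.0002
gripper_force: 0.0
scene red 150 x rear/front [-44.9  -6.8]
scene blue 110 x rear/front [-43.   -1.8]
side red 129 x rear/front [-46.  -1.]
side blue 275 x rear/front [-47.1  -2.9]
```

View pics/s4.png

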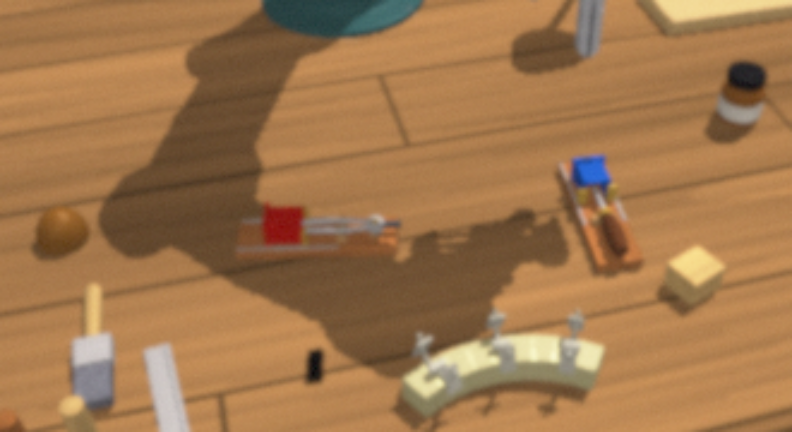

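The crop shows both guards forward against their brass stops (red at (283,225), blue at (591,172)), and the loose things where they were.

```bash
python3 -c "
from workcell import arm
print(arm.finish_job())"
```

```text
the job is handed in; nothing more can be done
None
```

Both guards are snapped home against their brass stops: each held still under a final press (red about 16 N, blue about 21 N). The loose things were not touched, and the job was handed in at about 12 s.

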